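# Pump up the buffer pressure vessel

### The arm

A 6-joint arm with a two-finger parallel gripper is mounted at the origin on the work surface. World frame = base frame: x ahead of the robot, y to its left, z up, the work surface at z = 0. Lengths are in m, angles in rad, forces in N, time in s.
With the tool pointing down it reaches from about 0.375 to 0.9 m from the base axis. Payload 3.1 kg.
Tool frame: the origin (TCP) lies midway between the tips of the shut fingers; the grasp point (between the pads) lies 19 mm behind it (manip.grasp_offset is the distance from the TCP to the grasp point, in m); z points along the fingers, y is the line along which they close (so a half turn about z gives the same grasp; the last joint's range is limited). The gripper opens to 85 mm and grips with 20 to 120 N. Pads are 22 mm wide; open, the fingers measure 114 mm over their backs; the gripper's body (76 mm by 85 mm) begins 54 mm behind the grasp point. The pads swing forward as they close: fully open they stand 13 mm farther back than shut.
Start: joints at [1.079, 0.527, 1.433, -0, 1.181, -0.178], TCP at [0.192, 0.595, 0.231] pointing down, gripper open.
Joint ranges: [-3.08, 3.08], [-0.75, 2.2], [0.22, 2.44], [-1.43, 4.57], [0, 2.65], [-2.85, 2.85]. Speed limits (rad/s): [2.79, 2.79, 3.14, 3.14, 3.14, 3.14].

### API

Orientations are given as a unit quaternion [x, y, z, w].
In Python, from station import sensors, cams, order, manip gives the robot as it stands.
- The arm moves only by the tool move_arm, never from a script. Its argument "targets" is a list of rows, each an object of numbers: "dx", "dy", "dz": the shift along the world's x, y, z normalised to -1 to 1, where 1 is 25 mm; "rx", "ry", "rz": the turn, a rotation vector about the world's x, y, z normalised to -1 to 1, where 1 is 30 degrees. A call has exactly 10 rows; each row shifts and turns the commanded pose from where the row before left it; what a row does not reach is not made up. A row lasts 1/8 s, in which the tool goes at most 62.5 mm and 10.7 degrees, less where a joint would pass 70% of its speed; a pose out of reach is approached as far as the arm can. A call with a number of a shift or a turn outside -1 to 1 is refused whole. A call with a gripper value outside its range is refused whole. "claw" is the opening in per cent of the stroke, from 0 (shut) to 100 (fully open), set as the call begins (left out, the last holds). The fingers move at their own pace and stop on an object; "newtons" is the grip in N (left out, the last holds). Time passes only in rows, so rows that do not move let the fingers close, or fill a call up. It gives the time, the measured TCP pose, the force, the opening and the grip force at its end, in the units of the state.
- sensors.sense(): the state, without advancing time (a new reading comes with each control period).
- cams.snapshot(name): name is "scene" or "top"; returns the picture (480x640x3 uint8, red, green, blue); there is no depth.
- cams.camera_model(name): a dict with "fx", "fy", "cx", "cy" (pixels), "distortion" ([k1, k2, p1, p2, k3] as OpenCV has them; the pictures are not rectified), "extrinsics" (4x4, takes a point from world to camera coordinates). Camera axes: x right, y down, z forward; pixel columns grow to the right and rows downward; lengths in m; the calibration is good to about 2 mm. A picture is of the moment at which its call begins. camera_model takes no time and is no camera call.
- order.sign_off(): hands the job in; it is judged then, once.
The state is a dict: "t": time; "q": joint angles; "qd": joint speeds; "tau": joint torques, N m; "tcp_pos": TCP position; "tool_rot": TCP orientation; "force": force on the tool from outside, world axes, zero at the start; "ft_torque": the same for the moment, N m; "finger_gap": opening from 0.0 (shut) to 1.0 (fully open); "gripper_force": force on a finger pad.
Only numpy, scipy, OpenCV 4.12 (cv2) and the standard library are available. Lean on these libraries where they do the work, as an engineer would, in place of code of your own. Each camera call takes 0.05 s, during which the arm holds its last target. There are 200 camera calls.

### The job

Charge the stainless pressure vessel with its hand pump: with the fingertips, press the pump knob from on top all the way down and let it spring right back up, again and again, until the red-and-green pressure pin stands fully out of the lid. Stop there: begin no further stroke once the pin is fully out. Do not grip the knob around its side, do not touch the pin, leave the tube rack, bin, bottle and jar standing where they are, and finish clear with the knob back up.

Things in the scene. Friction and masses are not known exactly. Their poses are not given: they have to be found in the camera images.
- vessel: Stainless pressure vessel, 160 mm across, lid top 172 mm above the bench, bolted down. Origin on the bench under the pump's axis; z up; x points to the side where the pressure pin stands, 52 mm from the pump axis. Wire handles reach 102 mm to +y and -y, 92 mm up; a brass relief valve (top 197 mm) and outlet (top 182 mm) stand on the lid's -x half, 54 mm from the pump axis.
- pump (a joint): Pump plunger, m: 0 = fully up (rest), 0.030 = fully down (hard stop). Its spring (about 5 N at the top, 11 N at the bottom) brings it back in half a second; it cannot be pulled above 0. Only a stroke to 25 mm or deeper that began within 3 mm of the top feeds the vessel; shorter ones do nothing. 3 to 6 full strokes are needed. It feels the same once the pin is out.
- pump_top (a point): Centre of the flat top of the black pump knob, where to press; 244 mm above the bench at rest, 214 mm when fully down. The knob's flat top is 28 mm across and the knob is 46 mm across there; it moves straight down along the vessel's z.
- pump_rim: The blue collar under the black top of the pump knob, 53 mm across, from 220 to 234 mm above the bench at rest; moves with the pump (origin on the pump axis, 190 mm above the bench at rest). It is the knob's side: not to be gripped or pushed on.
- pressure_pin (a joint): Pressure pin, m: its rise out of the white sleeve on the lid; 0 = sunk (2 mm of red tip shows), 0.018 = fully out (8 mm red tip, the whole 10 mm green band below it and 2 mm of stem show). It starts between 0 and 0.005, creeps up about 1 mm on each full down-stroke, to 0.006 at most, and stays; on the last stroke it pops from there to 0.018 at once.
- pin_tip (a point): Top of the pressure pin, 14 mm across; 2 mm above the sleeve when sunk, 20 mm above it when fully out; the sleeve's top lies 184 mm above the bench.
- pin_seat (a point): Centre of the top of the pin's white sleeve (22 mm across), fixed on the lid 52 mm from the pump axis along the vessel's x, 184 mm above the bench.
- pin_head: The red and green head of the pressure pin; origin on the pin's axis 2 mm below its top. Not to be touched.
- tube_rack: White wire rack full of capped tubes, loose, 147 x 63 mm (x, y) and 100 mm tall; origin at the centre of its underside. Bystander.
- sharps_bin: Open yellow bin, loose, 130 x 90 mm (x, y), 100 mm tall; origin at the centre of its underside. Bystander.
- reagent_bottle: White bottle with a blue cap, loose, 60 mm across, 150 mm tall; origin at the centre of its underside. Bystander.
- specimen_jar: White jar with a yellow lid, loose, 58 mm across, 70 mm tall; origin at the centre of its underside. Bystander.
There are look-alikes about, which are no part of the job. What is shaped like the vessel but orange or pink is not meant.

How it is judged:
On the way, in this order (a step that is already met when the one before it is completed fails the run):
1. the pump knob is pressed down most of its stroke (23 mm or more) (value of joint pump above 0.023 m), for 0.02 s.
2. pumping has raised the pressure pin fully out (15 mm or more of its 18 mm) (value of joint pressure_pin above 0.015 m), for 0.2 s.
At the end, for the whole second after the job is handed in: The pressure pin stands at least 15 mm out of its 18 mm, the pump knob is back up (within 2 mm of the top) and at rest, and the rack, bin, bottle and jar stand upright within 15 mm of where they were (value of joint pressure_pin above 0.015 m and value of joint pump below 0.002 m and linear speed of pump_rim below 0.02 m/s and distance of each of tube_rack, sharps_bin, reagent_bottle, specimen_jar from where it was at the start of the episode below 0.015 m and angle between each of tube_rack, sharps_bin, reagent_bottle, specimen_jar's own z axis and vertical below 0.2 rad); the robot touches nothing.
It fails at once if a new stroke is begun after the pin is fully out (pin above 16.5 mm, knob being pushed down past 8 mm) (value of joint pressure_pin above 0.0165 m and value of joint pump between 0.008 and 0.018 m and velocity of joint pump above 0.01 m/s).
It fails at once if the knob is gripped or pushed by its side (more than 3 N on the blue collar) (contact force between the fingers and pump_rim above 3 N).
It fails at once if the pressure pin is touched (more than 1 N) (contact force between any of the fingers, the arm and pin_head above 1 N).
It fails at once if a bystander is pushed, lifted or carried (15 mm or more) or tipped (distance of any of tube_rack, sharps_bin, reagent_bottle, specimen_jar from where it was at the start of the episode above 0.015 m or angle between any of tube_rack, sharps_bin, reagent_bottle, specimen_jar's own z axis and vertical above 0.2 rad).
It also fails if it takes over 64 s, if anything falls off the work surface, if the arm or the gripper's body presses on something with over 40 N, if the wrist force passes 120 N, or if a joint passes its speed limit or range.

## Working session

There is one attempt and no reset: what is moved stays moved. The work goes in short steps, Python scripts to look and compute and a tool call to move; the robot and the scene stay as the last step left them, time stands still between calls to the robot, and variables do not carry over. Pictures are saved under pics/ and viewed, at most 10 in all, crops included, and the job is handed in when it is done.

Besides the shell and the picture viewer there is one more tool, called after ">>>" as name(argument=value, ...), one argument or row to a line, values as JSON. move_arm: Moves the arm, as the interface text tells. Scaled input: -1 to 1 covers 25 mm each way for a shift and 30 degrees each way for a turn. Its arguments: {"type":"object","properties":{"targets":{"type":"array"},"claw":{"type":"number"},"newtons":{"type":"number"}},"required":["targets"]}

```bash
mkdir -p pics
python3 - <<'E'
from station import sensors, cams, order, manip
import cv2
for n in("scene","top"):
    cv2.imwrite(f"pics/{n}0.png",cams.snapshot(n)[:,:,::-1]); m=cams.camera_model(n); print(n,m)
s=sensors.sense();print(s['t'],s['tcp_pos'],s['tool_rot'],s['finger_gap'])
E
```

```text
scene {'fx': 620.1757963100888, 'fy': 620.1757963100888, 'cx': 324.8514209876029, 'cy': 238.29319267661535, 'distortion': array([-0.10758505,  0.        ,  0.        ,  0.        ,  0.        ]), 'extrinsics': array([[-0.29155172, -0.95654238,  0.00492669,  0.05883756],
       [-0.9053481 ,  0.27427795, -0.32421664,  0.58707408],
       [ 0.30877568, -0.09898629, -0.94597003,  1.61021121],
       [ 0.        ,  0.        ,  0.        ,  1.        ]])}
top {'fx': 616.6958750615037, 'fy': 616.6958750615037, 'cx': 320.04193864426196, 'cy': 242.75267417615947, 'distortion': array([-0.15030829,  0.        ,  0.        ,  0.        ,  0.        ]), 'extrinsics': array([[ 0.01472499, -0.99988101, -0.00459706, -0.10953966],
       [-0.99297501, -0.01408314, -0.11748316,  0.57871379],
       [ 0.11740444,  0.00629471, -0.99306423,  1.64697854],
       [ 0.        ,  0.        ,  0.        ,  1.        ]])}
0.1 [0.19200488 0.59411665 0.23043322] [ 1.55781006e-01  9.87791149e-01 -9.07934637e-04 -3.16259753e-04] 1.0028549864278298
```

View pics/scene0.png

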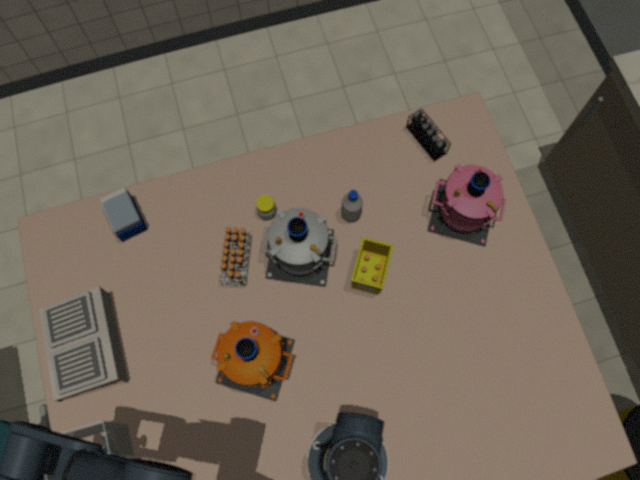

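View pics/top0.png

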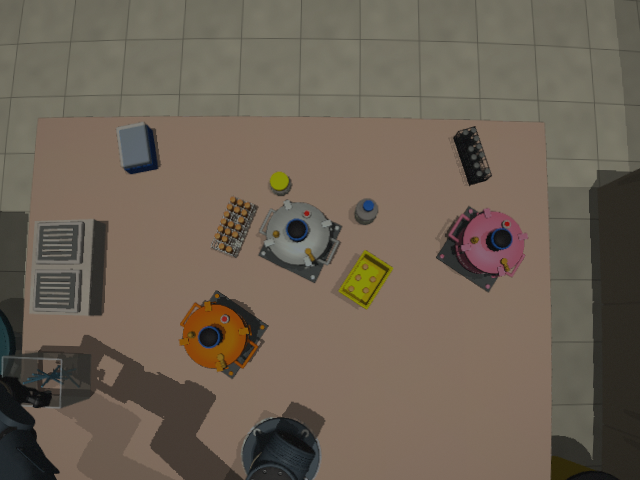

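The silver vessel is at about (298,230) in the top view, with its red pin at about (306,213). In the scene view the knob is at (297,228) and the pin at (300,214). Next I'll measure the knob and pin in both views.

```bash
cat > h.py <<'E'
import numpy as np, cv2
from station import sensors, cams, order, manip
def ray(n,uv):
    m=cams.camera_model(n);K=np.array([[m['fx'],0,m['cx']],[0,m['fy'],m['cy']],[0,0,1]])
    p=cv2.undistortPoints(np.array([[uv]],float),K,m['distortion'])[0,0]
    E=m['extrinsics'];R=E[:3,:3];return -R.T@E[:3,3],R.T@np.r_[p,1]
def onplane(n,uv,z):
    c,d=ray(n,uv);return c+d*(z-c[2])/d[2]
def proj(n,P):
    m=cams.camera_model(n);K=np.array([[m['fx'],0,m['cx']],[0,m['fy'],m['cy']],[0,0,1]]);E=m['extrinsics']
    return cv2.projectPoints(np.array([P],float),cv2.Rodrigues(E[:3,:3])[0],E[:3,3],K,m['distortion'])[0][0,0]
def tri(a,b):
    (c1,d1),(c2,d2)=ray('scene',a),ray('top',b)
    s=np.linalg.lstsq(np.c_[d1,-d2],c2-c1,rcond=None)[0];p,q=c1+s[0]*d1,c2+s[1]*d2
    return (p+q)/2,np.linalg.norm(p-q)
def crop(im,u,v,r,f,name):
    c=im[v-r:v+r,u-r:u+r];cv2.imwrite(name,cv2.resize(c,None,fx=f,fy=f,interpolation=cv2.INTER_CUBIC)[:,:,::-1])
E
python3 - <<'E'
from h import *
out=[]
for n,k in(("scene",(297,228)),("top",(298,230))):
    im=cams.snapshot(n);out.append(cv2.resize(im[k[1]-32:k[1]+32,k[0]-32:k[0]+32],None,fx=6,fy=6,interpolation=cv2.INTER_CUBIC))
    h=cv2.cvtColor(im,cv2.COLOR_RGB2HSV);M=np.zeros(im.shape[:2],np.uint8);cv2.circle(M,k,34,1,-1)
    near=cv2.circle(M*0,k,16,1,-1)
    for nm,mask in(('dark',(h[...,2]<60)&(near>0)),('blue',(h[...,0]>95)&(h[...,0]<130)&(h[...,1]>120)&(near>0)),('red',((h[...,0]<8)|(h[...,0]>172))&(h[...,1]>110)&(M>0))):
        ys,xs=np.nonzero(mask)
        if len(xs): print(n,nm,len(xs),xs.mean().round(1),ys.mean().round(1),xs.min(),xs.max(),ys.min(),ys.max())
cv2.imwrite("pics/c0.png",np.hstack(out)[:,:,::-1])
E
```

```text
scene dark 302 297.1 229.3 289 307 218 241
scene blue 148 297.4 230.2 288 306 218 239
scene red 19 299.0 217.3 291 302 212 239
top dark 278 296.6 229.7 288 307 220 241
top blue 137 297.0 230.5 286 307 219 240
top red 22 306.1 212.9 304 308 211 215
```

View pics/c0.png

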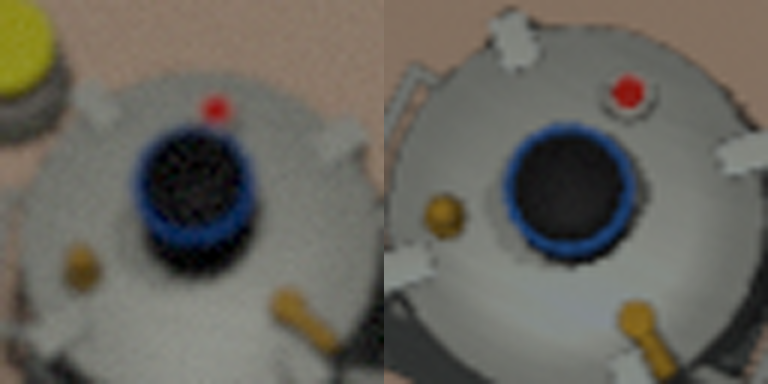

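Run:
```python
from h import *
print('knob',onplane('scene',(296.8,225.8),.241),onplane('top',(296.5,228.8),.241),tri((296.8,225.8),(296.5,228.8)))
print('pin',onplane('scene',(300.5,213.8),.188),onplane('top',(306.1,212.9),.188),tri((300.5,213.8),(306.1,212.9)))
print('jar',onplane('top',(280,183),.07),'bottle',onplane('top',(369,206),.15),'rack',onplane('top',(235,226),.1),'bin',onplane('top',(366,280),.1))
print('orange',onplane('top',(210,336),.24), manip.grasp_offset)
```

```text
knob [ 0.5845068  -0.04129636  0.241     ] [ 0.58859226 -0.04560619  0.241     ] (array([ 0.59225625, -0.04367224,  0.21825202]), np.float64(0.002022612884759088))
pin [ 0.6332233  -0.06342201  0.188     ] [ 0.63634826 -0.06633381  0.188     ] (array([ 0.63950905, -0.06528356,  0.17076025]), np.float64(0.0011957958988525466))
jar [0.73710303 0.00926296 0.07      ] bottle [ 0.66289552 -0.22567088  0.15      ] rack [0.61369487 0.12318701 0.1       ] bin [ 0.47654219 -0.22257688  0.1       ]
orange [0.32981168 0.15484977 0.24      ] 0.0187
```

>>> move_arm(
  targets=[
    {"dz":1},
    {"dz":1},
    {"dz":1,"dx":0.6,"dy":-0.98},
    {"dz":1,"dx":0.6,"dy":-0.98},
    {"dx":0.6,"dy":-0.98},
    {"dx":0.6,"dy":-0.98},
    {"dx":0.6,"dy":-0.98},
    {"dx":0.6,"dy":-0.98},
    {"dx":0.6,"dy":-0.98},
    {"dx":0.6,"dy":-0.98},
  ],
  claw=0,
  newtons=40,
)

```text
schema error: expected keys dx, dy, dz, rx, ry, rz
```

>>> move_arm(
  targets=[
    {"dx":0.6,"dy":-0.98},
    {"dx":0.6,"dy":-0.98},
    {"dx":0.6,"dy":-0.98},
    {"dx":0.6,"dy":-0.98},
    {"dx":0.6,"dy":-0.98},
    {"dx":0.6,"dy":-0.98},
    {"dx":0.6,"dy":-0.98},
    {"dx":0.6,"dy":-0.98},
    {"dx":0.6,"dy":-0.98},
    {"dx":0.6,"dy":-0.98},
  ],
)

```text
schema error: expected keys dx, dy, dz, rx, ry, rz
```

>>> move_arm(
  targets=[
    {"dx":0.6,"dy":-0.98},
    {"dx":0.6,"dy":-0.98},
    {"dx":0.6,"dy":-0.98},
    {"dx":0.6,"dy":-0.98},
    {"dx":0.6,"dy":-0.98},
    {"dx":0.6,"dy":-0.98},
    {"dx":0.6,"dy":-0.98},
    {"dx":0.6,"dy":-0.98},
    {},
    {},
  ],
)

```text
schema error: expected keys dx, dy, dz, rx, ry, rz
```

>>> move_arm(
  targets=[
    {"dx":0,"dy":0,"dz":1,"rx":0,"ry":0,"rz":0},
    {"dx":0,"dy":0,"dz":1,"rx":0,"ry":0,"rz":0},
    {"dx":0.6,"dy":-0.98,"dz":1,"rx":0,"ry":0,"rz":0},
    {"dx":0.6,"dy":-0.98,"dz":1,"rx":0,"ry":0,"rz":0},
    {"dx":0.6,"dy":-0.98,"dz":0,"rx":0,"ry":0,"rz":0},
    {"dx":0.6,"dy":-0.98,"dz":0,"rx":0,"ry":0,"rz":0},
    {"dx":0.6,"dy":-0.98,"dz":0,"rx":0,"ry":0,"rz":0},
    {"dx":0.6,"dy":-0.98,"dz":0,"rx":0,"ry":0,"rz":0},
    {"dx":0.6,"dy":-0.98,"dz":0,"rx":0,"ry":0,"rz":0},
    {"dx":0.6,"dy":-0.98,"dz":0,"rx":0,"ry":0,"rz":0},
  ],
  claw=0,
  newtons=40,
)

```text
t: 1.45
tcp_pos: [0.3126, 0.3977, 0.3312]
tool_rot: [0.156, 0.988, -0.0, -0.0]
force: [0.8, -0.2, -0.0]
finger_gap: 0.001
gripper_force: 0.0
```

>>> move_arm(
  targets=[
    {"dx":0.6,"dy":-0.98,"dz":0,"rx":0,"ry":0,"rz":0},
    {"dx":0.6,"dy":-0.98,"dz":0,"rx":0,"ry":0,"rz":0},
    {"dx":0.6,"dy":-0.98,"dz":0,"rx":0,"ry":0,"rz":0},
    {"dx":0.6,"dy":-0.98,"dz":0,"rx":0,"ry":0,"rz":0},
    {"dx":0.6,"dy":-0.98,"dz":0,"rx":0,"ry":0,"rz":0},
    {"dx":0.6,"dy":-0.98,"dz":0,"rx":0,"ry":0,"rz":0},
    {"dx":0.6,"dy":-0.98,"dz":0,"rx":0,"ry":0,"rz":0},
    {"dx":0.6,"dy":-0.98,"dz":0,"rx":0,"ry":0,"rz":0},
    {"dx":0.6,"dy":-0.98,"dz":0,"rx":0,"ry":0,"rz":0},
    {"dx":0.6,"dy":-0.98,"dz":0,"rx":0,"ry":0,"rz":0},
  ],
)

```text
t: 2.7
tcp_pos: [0.4625, 0.1528, 0.3312]
tool_rot: [0.156, 0.988, -0.0, -0.0]
force: [-0.2, -0.0, 0.2]
finger_gap: -0.002
gripper_force: 0.0
```

>>> move_arm(
  targets=[
    {"dx":0.6,"dy":-0.98,"dz":0,"rx":0,"ry":0,"rz":0},
    {"dx":0.6,"dy":-0.98,"dz":0,"rx":0,"ry":0,"rz":0},
    {"dx":0.6,"dy":-0.98,"dz":0,"rx":0,"ry":0,"rz":0},
    {"dx":0.6,"dy":-0.98,"dz":0,"rx":0,"ry":0,"rz":0},
    {"dx":0.6,"dy":-0.98,"dz":0,"rx":0,"ry":0,"rz":0},
    {"dx":0.6,"dy":-0.98,"dz":0,"rx":0,"ry":0,"rz":0},
    {"dx":0.6,"dy":-0.98,"dz":0,"rx":0,"ry":0,"rz":0},
    {"dx":0.6,"dy":-0.98,"dz":0,"rx":0,"ry":0,"rz":0},
    {"dx":0,"dy":0,"dz":0,"rx":0,"ry":0,"rz":0},
    {"dx":0,"dy":0,"dz":0,"rx":0,"ry":0,"rz":0},
  ],
)

```text
t: 3.95
tcp_pos: [0.5816, -0.0418, 0.3309]
tool_rot: [0.156, 0.988, 0.0, -0.001]
force: [-0.7, -0.2, 0.2]
finger_gap: -0.002
gripper_force: 0.0
```

>>> move_arm(
  targets=[
    {"dx":0.2,"dy":-0.08,"dz":-0.8,"rx":0,"ry":0,"rz":0},
    {"dx":0,"dy":0,"dz":-0.8,"rx":0,"ry":0,"rz":0},
    {"dx":0,"dy":0,"dz":-0.6,"rx":0,"ry":0,"rz":0},
    {"dx":0,"dy":0,"dz":-0.5,"rx":0,"ry":0,"rz":0},
    {"dx":0,"dy":0,"dz":0,"rx":0,"ry":0,"rz":0},
    {"dx":0,"dy":0,"dz":0,"rx":0,"ry":0,"rz":0},
    {"dx":0,"dy":0,"dz":0,"rx":0,"ry":0,"rz":0},
    {"dx":0,"dy":0,"dz":0,"rx":0,"ry":0,"rz":0},
    {"dx":0,"dy":0,"dz":0,"rx":0,"ry":0,"rz":0},
    {"dx":0,"dy":0,"dz":0,"rx":0,"ry":0,"rz":0},
  ],
)

```text
t: 5.2
tcp_pos: [0.5873, -0.0444, 0.2639]
tool_rot: [0.156, 0.988, 0.0, 0.0]
force: [0.9, -0.8, 0.2]
finger_gap: -0.005
gripper_force: 0.0
```

Run:
```python
from h import *
o=[cv2.resize(cams.snapshot(n)[v-48:v+48,u-48:u+48],None,fx=4,fy=4,interpolation=cv2.INTER_CUBIC) for n,u,v in(("scene",297,228),("top",298,230))]
cv2.imwrite("pics/c1.png",np.hstack(o)[:,:,::-1]);s=sensors.sense();print(s['tcp_pos'],s['t'])
```

```text
[ 0.58727306 -0.04434529  0.26381185] 5.3
```

View pics/c1.png

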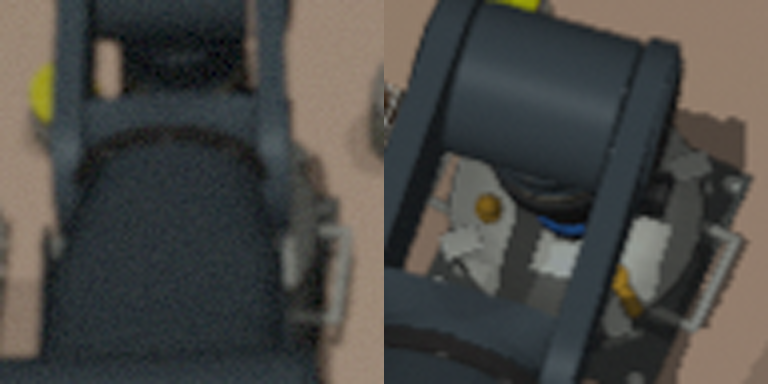

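The arm hides the pin in both views here, so I'll move aside for each look. The first stroke goes down and holds, to check depth and force.

>>> move_arm(
  targets=[
    {"dx":0,"dy":0,"dz":-0.5,"rx":0,"ry":0,"rz":0},
    {"dx":0,"dy":0,"dz":-0.5,"rx":0,"ry":0,"rz":0},
    {"dx":0,"dy":0,"dz":-0.5,"rx":0,"ry":0,"rz":0},
    {"dx":0,"dy":0,"dz":-0.4,"rx":0,"ry":0,"rz":0},
    {"dx":0,"dy":0,"dz":0,"rx":0,"ry":0,"rz":0},
    {"dx":0,"dy":0,"dz":0,"rx":0,"ry":0,"rz":0},
    {"dx":0,"dy":0,"dz":0,"rx":0,"ry":0,"rz":0},
    {"dx":0,"dy":0,"dz":0,"rx":0,"ry":0,"rz":0},
    {"dx":0,"dy":0,"dz":0,"rx":0,"ry":0,"rz":0},
    {"dx":0,"dy":0,"dz":0,"rx":0,"ry":0,"rz":0},
  ],
)

```text
t: 6.55
tcp_pos: [0.5874, -0.0444, 0.2168]
tool_rot: [0.156, 0.988, -0.0, 0.0]
force: [-1.3, 0.1, 7.4]
finger_gap: -0.002
gripper_force: 3.7
```

>>> move_arm(
  targets=[
    {"dx":0,"dy":0,"dz":-0.14,"rx":0,"ry":0,"rz":0},
    {"dx":0,"dy":0,"dz":0,"rx":0,"ry":0,"rz":0},
    {"dx":0,"dy":0,"dz":0,"rx":0,"ry":0,"rz":0},
    {"dx":0,"dy":0,"dz":0,"rx":0,"ry":0,"rz":0},
    {"dx":0,"dy":0,"dz":0,"rx":0,"ry":0,"rz":0},
    {"dx":0,"dy":0,"dz":0,"rx":0,"ry":0,"rz":0},
    {"dx":0,"dy":0,"dz":0,"rx":0,"ry":0,"rz":0},
    {"dx":0,"dy":0,"dz":0,"rx":0,"ry":0,"rz":0},
    {"dx":0,"dy":0,"dz":0,"rx":0,"ry":0,"rz":0},
    {"dx":0,"dy":0,"dz":0,"rx":0,"ry":0,"rz":0},
  ],
)

```text
t: 7.8
tcp_pos: [0.5874, -0.0444, 0.2141]
tool_rot: [0.156, 0.988, -0.0, 0.001]
force: [-2.2, 0.4, 10.9]
finger_gap: 0.004
gripper_force: 5.5
```

>>> move_arm(
  targets=[
    {"dx":0,"dy":0,"dz":1,"rx":0,"ry":0,"rz":0},
    {"dx":0,"dy":0,"dz":1,"rx":0,"ry":0,"rz":0},
    {"dx":0,"dy":0,"dz":0,"rx":0,"ry":0,"rz":0},
    {"dx":0,"dy":0,"dz":0,"rx":0,"ry":0,"rz":0},
    {"dx":0,"dy":0,"dz":0,"rx":0,"ry":0,"rz":0},
    {"dx":0,"dy":0,"dz":0,"rx":0,"ry":0,"rz":0},
    {"dx":0,"dy":0,"dz":-0.5,"rx":0,"ry":0,"rz":0},
    {"dx":0,"dy":0,"dz":-0.5,"rx":0,"ry":0,"rz":0},
    {"dx":0,"dy":0,"dz":-0.5,"rx":0,"ry":0,"rz":0},
    {"dx":0,"dy":0,"dz":-0.5,"rx":0,"ry":0,"rz":0},
  ],
)

```text
t: 9.05
tcp_pos: [0.5875, -0.0444, 0.2141]
tool_rot: [0.156, 0.988, -0.0, 0.001]
force: [-2.8, -0.6, 14.6]
finger_gap: 0.002
gripper_force: 7.4
```

>>> move_arm(
  targets=[
    {"dx":0,"dy":0,"dz":0,"rx":0,"ry":0,"rz":0},
    {"dx":0,"dy":0,"dz":0,"rx":0,"ry":0,"rz":0},
    {"dx":0,"dy":0,"dz":0,"rx":0,"ry":0,"rz":0},
    {"dx":0,"dy":0,"dz":0,"rx":0,"ry":0,"rz":0},
    {"dx":0,"dy":0,"dz":1,"rx":0,"ry":0,"rz":0},
    {"dx":0,"dy":0,"dz":1,"rx":0,"ry":0,"rz":0},
    {"dx":0,"dy":0,"dz":0,"rx":0,"ry":0,"rz":0},
    {"dx":0,"dy":0,"dz":0,"rx":0,"ry":0,"rz":0},
    {"dx":0,"dy":0,"dz":0,"rx":0,"ry":0,"rz":0},
    {"dx":0,"dy":0,"dz":0,"rx":0,"ry":0,"rz":0},
  ],
)

```text
t: 10.3
tcp_pos: [0.5868, -0.0442, 0.2617]
tool_rot: [0.156, 0.988, 0.0, -0.001]
force: [-0.3, -0.4, 0.0]
finger_gap: 0.006
gripper_force: 0.0
```

Two full strokes are done. I'll move aside to look.

>>> move_arm(
  targets=[
    {"dx":0,"dy":0,"dz":0.6,"rx":0,"ry":0,"rz":0},
    {"dx":0,"dy":1,"dz":0,"rx":0,"ry":0,"rz":0},
    {"dx":0,"dy":1,"dz":0,"rx":0,"ry":0,"rz":0},
    {"dx":0,"dy":1,"dz":0,"rx":0,"ry":0,"rz":0},
    {"dx":0,"dy":1,"dz":0,"rx":0,"ry":0,"rz":0},
    {"dx":0,"dy":1,"dz":0,"rx":0,"ry":0,"rz":0},
    {"dx":0,"dy":1,"dz":0,"rx":0,"ry":0,"rz":0},
    {"dx":0,"dy":1,"dz":0,"rx":0,"ry":0,"rz":0},
    {"dx":0,"dy":0,"dz":0,"rx":0,"ry":0,"rz":0},
    {"dx":0,"dy":0,"dz":0,"rx":0,"ry":0,"rz":0},
  ],
)

```text
t: 11.55
tcp_pos: [0.5875, 0.1301, 0.2784]
tool_rot: [0.156, 0.988, -0.0, 0.0]
force: [0.9, 0.5, -0.2]
finger_gap: 0.002
gripper_force: 0.0
```

```bash
cat > look.py <<'E'
from h import *
import sys
def meas(n,im,k):
    h=cv2.cvtColor(im,cv2.COLOR_RGB2HSV).astype(int);f=im.astype(float)
    M=cv2.circle(np.zeros(im.shape[:2],np.uint8),k,8,1,-1)>0
    w=np.clip(f[...,0]-f[...,1:].max(2)-25,0,None)*M; g=np.clip(f[...,1]-f[...,[0,2]].max(2)-8,0,None)*M
    ys,xs=np.mgrid[:480,:640];print(n,'red',w.sum().round(),((w*xs).sum()/w.sum()).round(2),((w*ys).sum()/w.sum()).round(2),'green',g.sum().round())
P={'scene':(300,213),'top':(306,212)};o=[]
for n,k in P.items():
    meas(n+'0',cv2.imread(f'pics/{n}0.png')[:,:,::-1],k)
    im=np.mean([cams.snapshot(n) for _ in range(3)],0).astype(np.uint8);meas(n,im,k)
    o.append(cv2.resize(im[k[1]-20:k[1]+30,k[0]-25:k[0]+25],None,fx=8,fy=8,interpolation=cv2.INTER_CUBIC))
cv2.imwrite(f"pics/{sys.argv[1]}.png",np.hstack(o)[:,:,::-1]);s=sensors.sense();print(s['tcp_pos'],s['t'])
for n in P: print(n,[proj(n,(.635,-.065,z)).round(1) for z in(.186,.192,.204)])
E
python3 look.py l2
```

```text
scene0 red 980.0 300.59 213.81 green 0.0
scene red 1214.0 300.5 213.57 green 0.0
top0 red 1572.0 306.31 212.91 green 0.0
top red 1864.0 306.26 212.8 green 0.0
[0.58737517 0.12996596 0.2778443 ] 11.85
scene [array([300.9, 213.3]), array([300.8, 212.5]), array([300.7, 210.8])]
top [array([305.6, 213.6]), array([305.5, 213.2]), array([305.4, 212.4])]
```

View pics/l2.png

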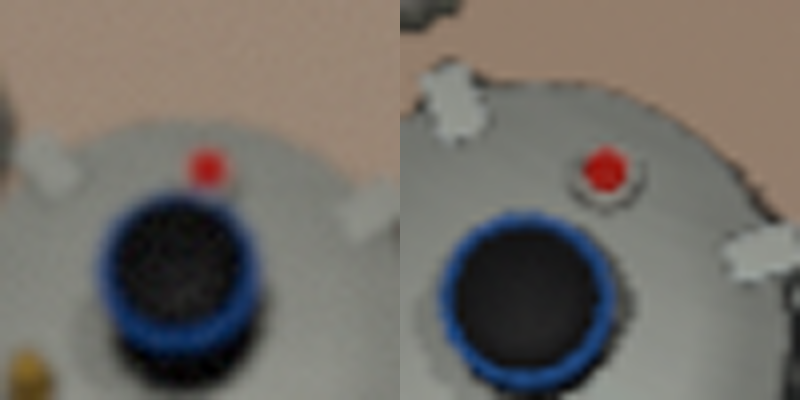

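The view is clear. The knob is up, the pin has only crept (scene red centroid y 213.8 to 213.6) and no green shows. On to stroke 3, then another look.

>>> move_arm(
  targets=[
    {"dx":0,"dy":-1,"dz":0,"rx":0,"ry":0,"rz":0},
    {"dx":0,"dy":-1,"dz":0,"rx":0,"ry":0,"rz":0},
    {"dx":0,"dy":-1,"dz":0,"rx":0,"ry":0,"rz":0},
    {"dx":0,"dy":-1,"dz":0,"rx":0,"ry":0,"rz":0},
    {"dx":0,"dy":-1,"dz":0,"rx":0,"ry":0,"rz":0},
    {"dx":0,"dy":-1,"dz":0,"rx":0,"ry":0,"rz":0},
    {"dx":0,"dy":-1,"dz":0,"rx":0,"ry":0,"rz":0},
    {"dx":0,"dy":0,"dz":0,"rx":0,"ry":0,"rz":0},
    {"dx":0,"dy":0,"dz":0,"rx":0,"ry":0,"rz":0},
    {"dx":0,"dy":0,"dz":-0.6,"rx":0,"ry":0,"rz":0},
  ],
)

```text
t: 13.1
tcp_pos: [0.5881, -0.0436, 0.2635]
tool_rot: [0.155, 0.988, -0.0, 0.002]
force: [0.0, 0.4, 0.3]
finger_gap: 0.0
gripper_force: 0.0
```

>>> move_arm(
  targets=[
    {"dx":0,"dy":0,"dz":-0.5,"rx":0,"ry":0,"rz":0},
    {"dx":0,"dy":0,"dz":-0.5,"rx":0,"ry":0,"rz":0},
    {"dx":0,"dy":0,"dz":-0.5,"rx":0,"ry":0,"rz":0},
    {"dx":0,"dy":0,"dz":-0.5,"rx":0,"ry":0,"rz":0},
    {"dx":0,"dy":0,"dz":0,"rx":0,"ry":0,"rz":0},
    {"dx":0,"dy":0,"dz":0,"rx":0,"ry":0,"rz":0},
    {"dx":0,"dy":0,"dz":0,"rx":0,"ry":0,"rz":0},
    {"dx":0,"dy":0,"dz":0,"rx":0,"ry":0,"rz":0},
    {"dx":0,"dy":0,"dz":0,"rx":0,"ry":0,"rz":0},
    {"dx":0,"dy":0,"dz":0,"rx":0,"ry":0,"rz":0},
  ],
)

```text
t: 14.35
tcp_pos: [0.5868, -0.0435, 0.2141]
tool_rot: [0.155, 0.988, 0.0, -0.0]
force: [-4.2, 1.6, 11.7]
finger_gap: -0.003
gripper_force: 5.6
```

>>> move_arm(
  targets=[
    {"dx":0,"dy":0,"dz":1,"rx":0,"ry":0,"rz":0},
    {"dx":0,"dy":0,"dz":1,"rx":0,"ry":0,"rz":0},
    {"dx":0,"dy":0,"dz":0.6,"rx":0,"ry":0,"rz":0},
    {"dx":0,"dy":1,"dz":0,"rx":0,"ry":0,"rz":0},
    {"dx":0,"dy":1,"dz":0,"rx":0,"ry":0,"rz":0},
    {"dx":0,"dy":1,"dz":0,"rx":0,"ry":0,"rz":0},
    {"dx":0,"dy":1,"dz":0,"rx":0,"ry":0,"rz":0},
    {"dx":0,"dy":1,"dz":0,"rx":0,"ry":0,"rz":0},
    {"dx":0,"dy":1,"dz":0,"rx":0,"ry":0,"rz":0},
    {"dx":0,"dy":1,"dz":0,"rx":0,"ry":0,"rz":0},
  ],
)

```text
t: 15.6
tcp_pos: [0.5868, 0.1316, 0.2768]
tool_rot: [0.156, 0.988, -0.0, -0.001]
force: [0.7, -0.5, 1.0]
finger_gap: 0.002
gripper_force: 0.0
```

```bash
python3 look.py l3
```

```text
scene0 red 980.0 300.59 213.81 green 0.0
scene red 1238.0 300.5 213.46 green 0.0
top0 red 1572.0 306.31 212.91 green 0.0
top red 1863.0 306.23 212.76 green 0.0
[0.587197   0.12983076 0.27736705] 15.9
scene [array([300.9, 213.3]), array([300.8, 212.5]), array([300.7, 210.8])]
top [array([305.6, 213.6]), array([305.5, 213.2]), array([305.4, 212.4])]
```

View pics/l3.png

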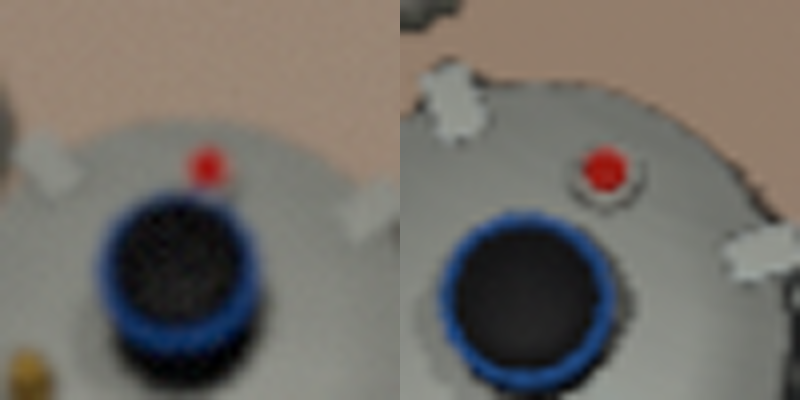

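The pin has not popped yet: scene red centroid y is 213.46 and no green shows at about (300,213). Now stroke 4.

>>> move_arm(
  targets=[
    {"dx":0,"dy":-1,"dz":0,"rx":0,"ry":0,"rz":0},
    {"dx":0,"dy":-1,"dz":0,"rx":0,"ry":0,"rz":0},
    {"dx":0,"dy":-1,"dz":0,"rx":0,"ry":0,"rz":0},
    {"dx":0,"dy":-1,"dz":0,"rx":0,"ry":0,"rz":0},
    {"dx":0,"dy":-1,"dz":0,"rx":0,"ry":0,"rz":0},
    {"dx":0,"dy":-1,"dz":0,"rx":0,"ry":0,"rz":0},
    {"dx":0,"dy":-1,"dz":0,"rx":0,"ry":0,"rz":0},
    {"dx":0,"dy":0,"dz":0,"rx":0,"ry":0,"rz":0},
    {"dx":0,"dy":0,"dz":0,"rx":0,"ry":0,"rz":0},
    {"dx":0,"dy":0,"dz":-0.6,"rx":0,"ry":0,"rz":0},
  ],
)

```text
t: 17.15
tcp_pos: [0.5881, -0.0438, 0.2634]
tool_rot: [0.155, 0.988, -0.0, 0.002]
force: [0.5, -0.3, 0.6]
finger_gap: 0.002
gripper_force: 0.0
```

>>> move_arm(
  targets=[
    {"dx":0,"dy":0,"dz":-0.5,"rx":0,"ry":0,"rz":0},
    {"dx":0,"dy":0,"dz":-0.5,"rx":0,"ry":0,"rz":0},
    {"dx":0,"dy":0,"dz":-0.5,"rx":0,"ry":0,"rz":0},
    {"dx":0,"dy":0,"dz":-0.5,"rx":0,"ry":0,"rz":0},
    {"dx":0,"dy":0,"dz":0,"rx":0,"ry":0,"rz":0},
    {"dx":0,"dy":0,"dz":0,"rx":0,"ry":0,"rz":0},
    {"dx":0,"dy":0,"dz":0,"rx":0,"ry":0,"rz":0},
    {"dx":0,"dy":0,"dz":0,"rx":0,"ry":0,"rz":0},
    {"dx":0,"dy":0,"dz":0,"rx":0,"ry":0,"rz":0},
    {"dx":0,"dy":0,"dz":0,"rx":0,"ry":0,"rz":0},
  ],
)

```text
t: 18.4
tcp_pos: [0.5868, -0.0435, 0.214]
tool_rot: [0.155, 0.988, 0.0, -0.0]
force: [-3.6, 1.6, 11.1]
finger_gap: 0.002
gripper_force: 5.6
```

>>> move_arm(
  targets=[
    {"dx":0,"dy":0,"dz":1,"rx":0,"ry":0,"rz":0},
    {"dx":0,"dy":0,"dz":1,"rx":0,"ry":0,"rz":0},
    {"dx":0,"dy":0,"dz":0.6,"rx":0,"ry":0,"rz":0},
    {"dx":0,"dy":1,"dz":0,"rx":0,"ry":0,"rz":0},
    {"dx":0,"dy":1,"dz":0,"rx":0,"ry":0,"rz":0},
    {"dx":0,"dy":1,"dz":0,"rx":0,"ry":0,"rz":0},
    {"dx":0,"dy":1,"dz":0,"rx":0,"ry":0,"rz":0},
    {"dx":0,"dy":1,"dz":0,"rx":0,"ry":0,"rz":0},
    {"dx":0,"dy":1,"dz":0,"rx":0,"ry":0,"rz":0},
    {"dx":0,"dy":1,"dz":0,"rx":0,"ry":0,"rz":0},
  ],
)

```text
t: 19.65
tcp_pos: [0.5868, 0.1316, 0.2768]
tool_rot: [0.156, 0.988, -0.0, -0.001]
force: [-0.1, 0.1, -0.2]
finger_gap: 0.002
gripper_force: 0.0
```

```bash
python3 look.py l4
```

```text
scene0 red 980.0 300.59 213.81 green 0.0
scene red 1324.0 300.44 213.3 green 0.0
top0 red 1572.0 306.31 212.91 green 0.0
top red 1877.0 306.21 212.68 green 0.0
[0.5871973  0.12983155 0.27738535] 19.95
scene [array([300.9, 213.3]), array([300.8, 212.5]), array([300.7, 210.8])]
top [array([305.6, 213.6]), array([305.5, 213.2]), array([305.4, 212.4])]
```

View pics/l4.png

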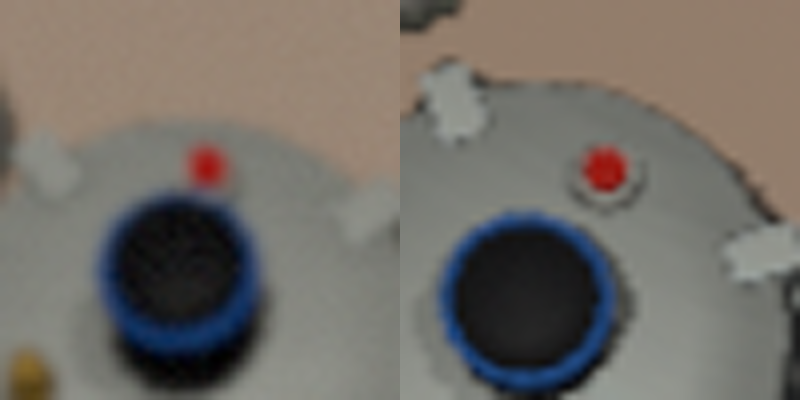

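Still only creep: scene y is 213.30 and no green shows. Now stroke 5.

>>> move_arm(
  targets=[
    {"dx":0,"dy":-1,"dz":0,"rx":0,"ry":0,"rz":0},
    {"dx":0,"dy":-1,"dz":0,"rx":0,"ry":0,"rz":0},
    {"dx":0,"dy":-1,"dz":0,"rx":0,"ry":0,"rz":0},
    {"dx":0,"dy":-1,"dz":0,"rx":0,"ry":0,"rz":0},
    {"dx":0,"dy":-1,"dz":0,"rx":0,"ry":0,"rz":0},
    {"dx":0,"dy":-1,"dz":0,"rx":0,"ry":0,"rz":0},
    {"dx":0,"dy":-1,"dz":0,"rx":0,"ry":0,"rz":0},
    {"dx":0,"dy":0,"dz":0,"rx":0,"ry":0,"rz":0},
    {"dx":0,"dy":0,"dz":0,"rx":0,"ry":0,"rz":0},
    {"dx":0,"dy":0,"dz":-0.6,"rx":0,"ry":0,"rz":0},
  ],
)

```text
t: 21.2
tcp_pos: [0.5881, -0.0438, 0.2634]
tool_rot: [0.155, 0.988, -0.0, 0.002]
force: [-0.0, 0.4, 0.3]
finger_gap: 0.003
gripper_force: 0.0
```

>>> move_arm(
  targets=[
    {"dx":0,"dy":0,"dz":-0.5,"rx":0,"ry":0,"rz":0},
    {"dx":0,"dy":0,"dz":-0.5,"rx":0,"ry":0,"rz":0},
    {"dx":0,"dy":0,"dz":-0.5,"rx":0,"ry":0,"rz":0},
    {"dx":0,"dy":0,"dz":-0.5,"rx":0,"ry":0,"rz":0},
    {"dx":0,"dy":0,"dz":0,"rx":0,"ry":0,"rz":0},
    {"dx":0,"dy":0,"dz":0,"rx":0,"ry":0,"rz":0},
    {"dx":0,"dy":0,"dz":0,"rx":0,"ry":0,"rz":0},
    {"dx":0,"dy":0,"dz":0,"rx":0,"ry":0,"rz":0},
    {"dx":0,"dy":0,"dz":0,"rx":0,"ry":0,"rz":0},
    {"dx":0,"dy":0,"dz":0,"rx":0,"ry":0,"rz":0},
  ],
)

```text
t: 22.45
tcp_pos: [0.5868, -0.0435, 0.214]
tool_rot: [0.155, 0.988, 0.0, -0.0]
force: [-3.4, 0.7, 11.1]
finger_gap: -0.003
gripper_force: 5.6
```

>>> move_arm(
  targets=[
    {"dx":0,"dy":0,"dz":1,"rx":0,"ry":0,"rz":0},
    {"dx":0,"dy":0,"dz":1,"rx":0,"ry":0,"rz":0},
    {"dx":0,"dy":0,"dz":0.6,"rx":0,"ry":0,"rz":0},
    {"dx":0,"dy":1,"dz":0,"rx":0,"ry":0,"rz":0},
    {"dx":0,"dy":1,"dz":0,"rx":0,"ry":0,"rz":0},
    {"dx":0,"dy":1,"dz":0,"rx":0,"ry":0,"rz":0},
    {"dx":0,"dy":1,"dz":0,"rx":0,"ry":0,"rz":0},
    {"dx":0,"dy":1,"dz":0,"rx":0,"ry":0,"rz":0},
    {"dx":0,"dy":1,"dz":0,"rx":0,"ry":0,"rz":0},
    {"dx":0,"dy":1,"dz":0,"rx":0,"ry":0,"rz":0},
  ],
)

```text
t: 23.7
tcp_pos: [0.5868, 0.1316, 0.2768]
tool_rot: [0.156, 0.988, -0.0, -0.001]
force: [-0.0, 0.8, 0.3]
finger_gap: -0.003
gripper_force: 0.0
```

```bash
python3 look.py l5
```

```text
scene0 red 980.0 300.59 213.81 green 0.0
scene red 1279.0 300.41 213.27 green 0.0
top0 red 1572.0 306.31 212.91 green 0.0
top red 1931.0 306.18 212.62 green 0.0
[0.58717994 0.12984458 0.27739753] 24.0
scene [array([300.9, 213.3]), array([300.8, 212.5]), array([300.7, 210.8])]
top [array([305.6, 213.6]), array([305.5, 213.2]), array([305.4, 212.4])]
```

View pics/l5.png

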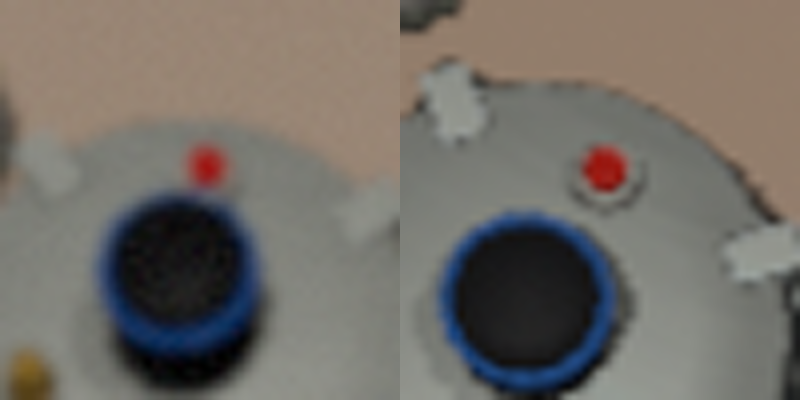

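The pin has still not popped: scene y is 213.27 and no green shows. Now stroke 6.

>>> move_arm(
  targets=[
    {"dx":0,"dy":-1,"dz":0,"rx":0,"ry":0,"rz":0},
    {"dx":0,"dy":-1,"dz":0,"rx":0,"ry":0,"rz":0},
    {"dx":0,"dy":-1,"dz":0,"rx":0,"ry":0,"rz":0},
    {"dx":0,"dy":-1,"dz":0,"rx":0,"ry":0,"rz":0},
    {"dx":0,"dy":-1,"dz":0,"rx":0,"ry":0,"rz":0},
    {"dx":0,"dy":-1,"dz":0,"rx":0,"ry":0,"rz":0},
    {"dx":0,"dy":-1,"dz":0,"rx":0,"ry":0,"rz":0},
    {"dx":0,"dy":0,"dz":0,"rx":0,"ry":0,"rz":0},
    {"dx":0,"dy":0,"dz":0,"rx":0,"ry":0,"rz":0},
    {"dx":0,"dy":0,"dz":-0.6,"rx":0,"ry":0,"rz":0},
  ],
)

```text
t: 25.25
tcp_pos: [0.5881, -0.0438, 0.2635]
tool_rot: [0.155, 0.988, -0.0, 0.002]
force: [0.5, 0.7, -0.7]
finger_gap: -0.004
gripper_force: 0.0
```

>>> move_arm(
  targets=[
    {"dx":0,"dy":0,"dz":-0.5,"rx":0,"ry":0,"rz":0},
    {"dx":0,"dy":0,"dz":-0.5,"rx":0,"ry":0,"rz":0},
    {"dx":0,"dy":0,"dz":-0.5,"rx":0,"ry":0,"rz":0},
    {"dx":0,"dy":0,"dz":-0.5,"rx":0,"ry":0,"rz":0},
    {"dx":0,"dy":0,"dz":0,"rx":0,"ry":0,"rz":0},
    {"dx":0,"dy":0,"dz":0,"rx":0,"ry":0,"rz":0},
    {"dx":0,"dy":0,"dz":0,"rx":0,"ry":0,"rz":0},
    {"dx":0,"dy":0,"dz":0,"rx":0,"ry":0,"rz":0},
    {"dx":0,"dy":0,"dz":0,"rx":0,"ry":0,"rz":0},
    {"dx":0,"dy":0,"dz":0,"rx":0,"ry":0,"rz":0},
  ],
)

```text
t: 26.5
tcp_pos: [0.5868, -0.0435, 0.214]
tool_rot: [0.155, 0.988, 0.0, -0.0]
force: [-3.5, 1.2, 12.2]
finger_gap: -0.003
gripper_force: 5.7
```

>>> move_arm(
  targets=[
    {"dx":0,"dy":0,"dz":1,"rx":0,"ry":0,"rz":0},
    {"dx":0,"dy":0,"dz":1,"rx":0,"ry":0,"rz":0},
    {"dx":0,"dy":0,"dz":0.6,"rx":0,"ry":0,"rz":0},
    {"dx":0,"dy":1,"dz":0,"rx":0,"ry":0,"rz":0},
    {"dx":0,"dy":1,"dz":0,"rx":0,"ry":0,"rz":0},
    {"dx":0,"dy":1,"dz":0,"rx":0,"ry":0,"rz":0},
    {"dx":0,"dy":1,"dz":0,"rx":0,"ry":0,"rz":0},
    {"dx":0,"dy":1,"dz":0,"rx":0,"ry":0,"rz":0},
    {"dx":0,"dy":1,"dz":0,"rx":0,"ry":0,"rz":0},
    {"dx":0,"dy":1,"dz":0,"rx":0,"ry":0,"rz":0},
  ],
)

```text
t: 27.75
tcp_pos: [0.5869, 0.1316, 0.2768]
tool_rot: [0.156, 0.988, -0.0, -0.001]
force: [-0.2, 0.7, -0.2]
finger_gap: -0.001
gripper_force: 0.0
```

```bash
python3 look.py l6
```

```text
scene0 red 980.0 300.59 213.81 green 0.0
scene red 1397.0 300.28 211.49 green 17.0
top0 red 1572.0 306.31 212.91 green 0.0
top red 1985.0 306.05 211.73 green 5.0
[0.58720081 0.12984837 0.27738067] 28.05
scene [array([300.9, 213.3]), array([300.8, 212.5]), array([300.7, 210.8])]
top [array([305.6, 213.6]), array([305.5, 213.2]), array([305.4, 212.4])]
```

View pics/l6.png

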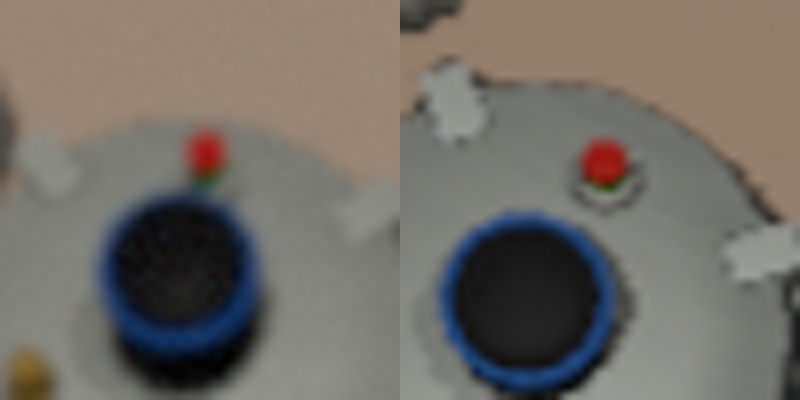

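The pin is fully out: the scene red centroid jumped 1.8 px to y 211.5 and green shows below it. The knob is back up and the arm is clear, so I'll hand in.

```bash
python3 -c "
from station import order
print(order.sign_off())"
```

```text
the job is handed in; nothing more can be done
None
```

I charged the vessel in six full strokes: the last look shows the pin fully out with green visible below the red tip, the knob back up and the arm clear. I handed the job in at about 28 s; the sign-off returned no verdict.

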